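# Unstack the mate set from the lazy susan and put each piece away

## Task

The mate set is piled up on the lazy susan: take it apart from the top down, one piece at a time, and put the gourd's wooden lid in the white dish, then the gourd inside the brass ring stand, then the pale blue coaster centred and square on the green-topped plinth, and last the black canister inside the red tray. Keep every piece upright and set it down gently, without dropping it. Leave the mug and the bombilla where they are.

Things in the scene. Friction and masses are not known exactly. Their poses are not given: they have to be found in the camera images.
- lid: Gourd lid, the top of the pile: a flat pale wooden disc 46 mm across and 6 mm thick with an upright dark knob on it, 16 mm across and 20 mm tall (26 mm in all; hold it by the knob). 25 g. Lies loose on the gourd's mouth. Origin at the centre of its underside, z up.
- gourd: Glazed red-brown ceramic gourd cup, round, 64 mm tall: foot 36 mm across, widest (58 mm) from 28 to 42 mm above its foot, mouth 40 mm across outside. About 140 g. Stands on the coaster. Origin at the centre of its underside, z up.
- coaster: Pale blue ceramic coaster, 66 mm square and 10 mm thick, about 80 g, lying on the canister's lid roughly in line with it and overhanging the canister's long sides by about 3 mm. Origin at the centre of its underside; x and y along its edges, z up.
- canister: Black plastic canister with a closed flip-top lid, a flat-topped oblong block 110 mm long (its x), 60 mm wide (its y) and 72 mm tall, about 300 g: the bottom of the pile. It stands on the deck of a round bamboo lazy susan, 240 mm across, deck 30 mm above the desk, that turns with light friction. Origin at the centre of its underside, z up.
- dish: Place for the lid: fixed round white ceramic dish, 80 mm across outside, 72 mm inside, rim 8 mm high, inner floor 4 mm above the desk. Origin at the centre of its underside.
- stand: Place for the gourd: fixed round brass ring stand, 68 mm across outside, 58 mm inside, rim 10 mm high, inner floor 3 mm above the desk; the gourd's foot goes inside the ring. Origin at the centre of its underside.
- plinth: Place for the coaster: fixed dark wooden plinth, 52 mm square and 20 mm tall, with a flat green top; the coaster overhangs it by 7 mm all round when centred. Origin at the centre of its underside; x and y along its edges.
- tray: Place for the canister: fixed oblong red tray, 142 x 92 mm outside (long along its x), 134 x 84 mm inside, rim 12 mm high, inner floor 4 mm above the desk. The canister lies along it, either end first. Origin at the centre of its underside.
- mug: Bystander: glass mug, 72 mm across, 90 mm tall, with a handle, standing beyond the lazy susan. Origin at the centre of its underside.
- bombilla: Bystander: steel drinking straw, 180 mm long and 8 mm thick, lying on the desk beyond the lazy susan. Origin on the desk under its middle, its length along its y.

How it is judged:
By the outcome, as a careful person would: the job done as asked, in the order asked, and still so for the second after the job is handed in, with the robot touching nothing.
It also fails if it takes over 115 s, if anything falls off the work surface, if the arm or the gripper's body presses on something with over 40 N, if the wrist force passes 120 N, or if a joint passes its speed limit or range.

## Robot

A 7-joint arm with a two-finger parallel gripper is mounted at the origin on the work surface. World frame = base frame: x ahead of the robot, y to its left, z up, the work surface at z = 0. Lengths are in m, angles in rad, forces in N, time in s.
With the tool pointing down it reaches from about 0.4 to 0.9 m from the base axis. Payload 5.5 kg.
Tool frame: the origin (TCP) lies midway between the tips of the shut fingers; the grasp point (between the pads) lies 19 mm behind it; z points along the fingers, y is the line along which they close (so a half turn about z gives the same grasp; the last joint's range is limited). The gripper opens to 92 mm and grips with 3 to 60 N. Pads are 19 mm wide; open, the fingers measure 130 mm over their backs; the gripper's body (75 mm by 190 mm) begins 47 mm behind the grasp point.
Start: joints at [1.477, 0.501, -0.427, 1.55, 0.221, 1.138, -0.21], TCP at [0.227, -0.609, 0.199] pointing down, gripper open.
Joint ranges: [-2.88, 2.88], [-0.31, 2.03], [-1.54, 1.56], [0.2, 2.42], [-1.41, 4.55], [0.19, 2.02], [-2.57, 2.57]. Speed limits (rad/s): [2.57, 2.57, 3.14, 3.14, 3.14, 3.14, 3.14].

## Interface

Orientations are given as a rotation vector (axis times angle).
In Python, from workcell import robot, eoat, cams, close_job gives the robot as it stands. Calls block until the motion is done:
- robot.move_pose(position, orientation): joint-space move of the TCP to a pose.
- robot.line_to(position, ori=None, velocity=0.15, guard=None): straight line of the TCP; ori=None keeps the orientation; velocity is the mean speed in m/s. With guard (N) it stops when the force on the tool has changed by that much, and returns True; else False.
- robot.set_joints(angles): joint-space move.
- eoat.release() and eoat.grasp(squeeze=None): open the fingers fully, or close them until they stop; squeeze is the grip in N (None keeps the last).
- robot.sleep(seconds).
- robot.solve_ik(position, orientation): joint angles nearest the present ones, or None.
- cams.read_camera(name): name is "side" or "top" or "wrist"; returns a dict with "color" (400x640x3 uint8, red, green, blue), "depth" (400x640 float32, m along the optical axis (not along the pixel's ray), 0 where there is no reading), "mtx" (3x3 intrinsics, pixels), "R" (3x3) and "t" (3): a world point X has camera coordinates R X + t. Camera axes: x right, y down, z forward; pixel columns grow to the right and rows downward; lengths in m; the calibration is good to about 2 mm. A picture is of the moment at which its call begins.
A pose or a line that the arm cannot do raises robot.Unreachable and nothing moves.
- close_job(): hands the job in; it is judged then, once.
Readings, each from a call of its own:
- robot.get_clock(): time.
- robot.get_qpos(): joint angles.
- robot.get_joint_velocities(): joint speeds.
- robot.get_tau(): joint torques, N m.
- robot.get_eef_pos(): TCP position.
- robot.get_eef_rot(): TCP orientation.
- robot.get_force(): force on the tool from outside, world axes, zero at the start.
- robot.get_moment(): the same for the moment, N m.
- robot.get_gripper_width(): finger opening in m.
- robot.get_gripper_force(): force on a finger pad.
Only numpy, scipy, OpenCV 4.12 (cv2) and the standard library are available. Lean on these libraries where they do the work, as an engineer would, in place of code of your own. Each camera call takes 0.05 s, during which the arm holds its last target. There are 200 camera calls.

## Working session

There is one attempt and no reset: what is moved stays moved. The work goes in short steps, each a Python script; the robot and the scene stay as the last script left them, time stands still between calls to the robot, and variables do not carry over. Pictures are saved under pics/ and viewed, at most 14 in all, crops included, and the job is handed in when it is done.

```bash
mkdir -p pics; ls; python3 - <<'E'
from workcell import robot,eoat,cams
import cv2,numpy as np
for n in("top","side"):
    c=cams.read_camera(n);cv2.imwrite(f"pics/{n}0.png",c["color"][:,:,::-1]);np.savez(f"{n}0.npz",**{k:c[k] for k in("color","depth","mtx","R","t")})
    print(n,c["mtx"].round(1).tolist(),(-c["R"].T@c["t"]).round(3),c["R"].round(3).tolist())
print(robot.get_clock(),robot.get_eef_rot(),robot.get_gripper_width())
E
```

```text
pics
top [[441.6, 0.0, 322.7], [0.0, 441.6, 194.3], [0.0, 0.0, 1.0]] [0.365 0.018 1.051] [[-0.095, -0.995, -0.006], [-0.975, 0.094, -0.204], [0.203, -0.014, -0.979]]
side [[437.4, 0.0, 326.3], [0.0, 437.4, 203.8], [0.0, 0.0, 1.0]] [0.105 0.841 0.786] [[-0.89, -0.456, -0.02], [-0.246, 0.515, -0.821], [0.385, -0.726, -0.57]]
0.1 [-3.09003120e+00 -5.57207170e-01  4.35497843e-04] 0.09162354481526966
```

View pics/top0.png

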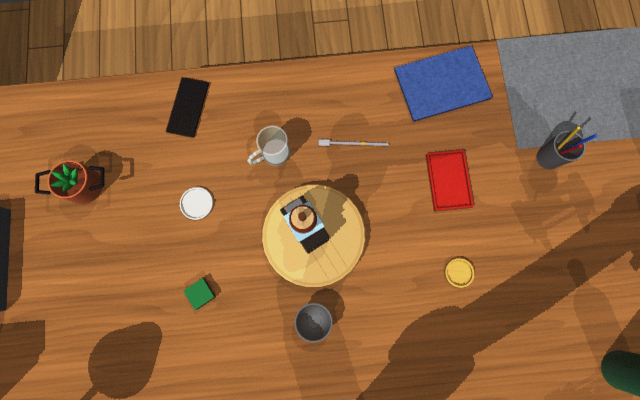

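View pics/side0.png

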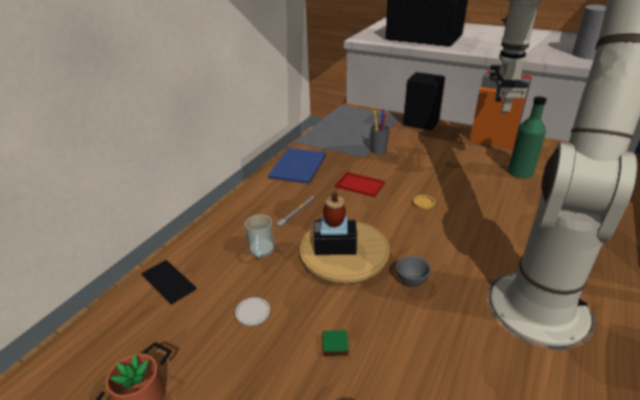

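Top view: dish at (197,203), plinth (199,293), tray (450,180), stand (460,272), and the pile near (305,222) on the susan; mug (272,145), bombilla (354,143). The side view agrees.

```bash
cat > h.py <<'E'
import numpy as np,cv2
from workcell import robot,eoat,cams
def ray(c,uv,z):
    uv=np.atleast_2d(uv).astype(float);d=np.c_[uv,np.ones(len(uv))]@np.linalg.inv(c["mtx"]).T@c["R"]
    o=-c["R"].T@c["t"];return (o+d*((z-o[2])/d[:,2])[:,None])[:,:2]
def blob(c,lo,hi,box,z,close=3):
    """largest HSV blob in box (u0,v0,u1,v1): its contour cast on plane z"""
    h=cv2.cvtColor(c["color"],cv2.COLOR_RGB2HSV);m=cv2.inRange(h,lo,hi);k=np.zeros_like(m)
    k[box[1]:box[3],box[0]:box[2]]=255;m=cv2.morphologyEx(m&k,cv2.MORPH_CLOSE,np.ones((close,close)))
    ct=max(cv2.findContours(m,cv2.RETR_EXTERNAL,cv2.CHAIN_APPROX_NONE)[0],key=cv2.contourArea)
    return ray(c,ct[:,0],z)
def rect(p):
    (x,y),(w,h),a=cv2.minAreaRect((p*1000).astype(np.float32))
    if h>w:w,h,a=h,w,a+90
    return np.array([x,y])/1000,w,h,(a+90)%180-90   # centre m, long, short mm, long-axis yaw deg
def circ(p):
    (x,y),a,_=cv2.fitEllipse((p*1000).astype(np.float32));return np.array([x,y])/1000,a
E
cat > m.py <<'E'
from h import *
T=dict(np.load("top0.npz"));S=dict(np.load("side0.npz"))
for n,c,b in(("top",T,dict(d=(170,180,225,228),s=(435,250,485,295),p=(175,270,225,315),t=(415,140,485,220))),("side",S,dict(d=(225,290,280,335),s=(405,185,440,215),p=(315,325,355,348),t=(325,165,395,200)))):
    print(n,"dish",circ(blob(c,(0,0,120),(180,60,255),b["d"],.008)))
    print("stand",circ(blob(c,(20,130,90),(35,255,255),b["s"],.010)))
    print("plinth",rect(blob(c,(45,90,40),(90,255,255),b["p"],.020)))
    print("tray",rect(np.r_[blob(c,(0,190,60),(6,255,255),b["t"],.012)]))
print("coaster",rect(blob(T,(90,20,120),(115,140,255),(270,180,345,260),.112,9)))
print("lid",circ(blob(T,(8,60,60),(25,200,255),(286,203,320,237),.182,5)))
print("canister",rect(blob(T,(0,0,0),(180,255,45),(270,185,335,260),.102,25)))
cv2.imwrite("pics/pile.png",np.hstack([cv2.resize(T["color"][175:265,260:350,::-1],(400,400),interpolation=0),cv2.resize(S["color"][180:270,290:380,::-1],(400,400),interpolation=0)]))
E
python3 m.py
```

```text
top dish (array([0.58980054, 0.30940848]), (77.48079681396484, 78.3792724609375))
stand (array([ 0.36588657, -0.29380856]), (63.418243408203125, 64.46846771240234))
plinth (array([0.37599368, 0.30810638]), 52.71735382080078, 51.86911392211914, -61.59701156616211)
tray (array([ 0.58757709, -0.30341324]), 143.5868682861328, 95.0143814086914, 0.12586458027362823)
side dish (array([0.58654785, 0.31104904]), (77.80166625976562, 83.19547271728516))Traceback (most recent call last):
  File "m.py", line 5, in <module>
    print("stand",circ(blob(c,(20,130,90),(35,255,255),b["s"],.010)))
                       ~~~~^^^^^^^^^^^^^^^^^^^^^^^^^^^^^^^^^^^^^^^^
  File "h.py", line 10, in blob
    ct=max(cv2.findContours(m,cv2.RETR_EXTERNAL,cv2.CHAIN_APPROX_NONE)[0],key=cv2.contourArea)
ValueError: max() iterable argument is empty
```

```bash
sed -i 's/(20,130,90),(35,255,255)/(14 if n=="side" else 20,100,90),(35,255,255)/; s/^    print("stand",\(.*\)$/    if n=="top": print("stand",\1/' m.py; python3 m.py
```

```text
top dish (array([0.58980054, 0.30940848]), (77.48079681396484, 78.3792724609375))
stand (array([ 0.36588657, -0.29380856]), (63.418243408203125, 64.46846771240234))
plinth (array([0.37599368, 0.30810638]), 52.71735382080078, 51.86911392211914, -61.59701156616211)
tray (array([ 0.58757709, -0.30341324]), 143.5868682861328, 95.0143814086914, 0.12586458027362823)
side dish (array([0.58654785, 0.31104904]), (77.80166625976562, 83.19547271728516))
plinth (array([0.37583591, 0.30582385]), 51.16984558105469, 41.26169967651367, 26.310190200805664)
tray (array([ 0.58208063, -0.29691214]), 144.56845092773438, 102.18096923828125, -0.00567626953125)
coaster (array([0.50565479, 0.05202718]), 66.04594421386719, 65.19683074951172, 25.633014678955078)
lid (array([0.50072717, 0.05032489]), (47.50899887084961, 80.02558898925781))
canister (array([0.46571628, 0.03033336]), 54.36098861694336, 31.367069244384766, -64.64228248596191)
```

View pics/pile.png

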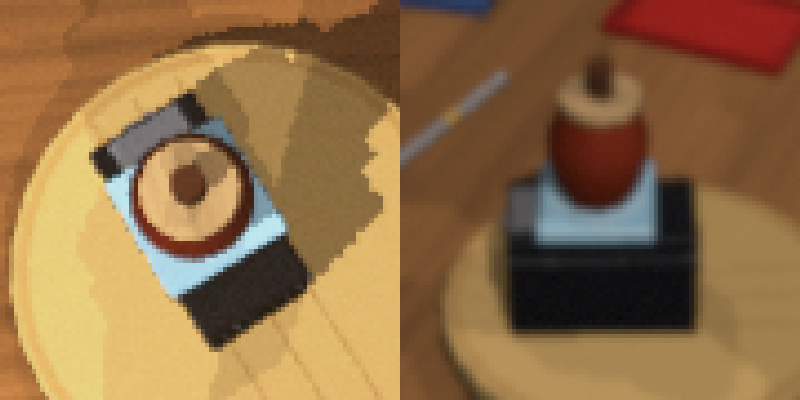

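The pile crop shows the canister's long axis at about 26° yaw. The coaster is in line with it, and the knob is at top-image pixel (302.3,216.6) and side pixel (335,197).

```bash
cat >> h.py <<'E'
from scipy.spatial.transform import Rotation as Ro
def ori(phi):
    """tool down, finger line at phi deg in the world; the half turn that suits joint 7"""
    return [Ro.from_euler("ZX",[phi+s,180],degrees=True).as_rotvec() for s in(90,-90)]
def pick_ori(p,phi):
    c=[(abs(q[6]),o) for o in ori(phi) if (q:=robot.solve_ik(p,o)) is not None]
    return min(c,key=lambda x:x[0])[1]
def save(n,cam="top",box=None,s=1):
    c=cams.read_camera(cam);im=c["color"][:,:,::-1]
    if box:im=im[box[1]:box[3],box[0]:box[2]]
    cv2.imwrite(f"pics/{n}.png",cv2.resize(im,None,fx=s,fy=s,interpolation=cv2.INTER_CUBIC));return c
E
python3 - <<'E'
from h import *
T=dict(np.load("top0.npz"));S=dict(np.load("side0.npz"))
print(ray(T,(302.3,216.6),.202),ray(T,(303.4,217.3),.182),ray(S,(335,197),.192),ray(S,(335,202),.182))
for n,b,c,z in(("knobT",(297,211,308,222),T,.202),("knobS",(329,190,340,198),S,.195)):
    print(n,blob(c,(0,60,0),(20,255,110),b,z).mean(0))
# canister corners on z=.102, from the top crop
print(rect(ray(T,np.array([(95,155),(190,95),(305,272),(217,347)])/4.444+[260,175],.102)))
p=ray(T,(302.3,216.6),.202)[0]
for nm,q,ph in(("lid",[*p,.2],116),("dish",[.589,.31,.02],90),("stand",[.366,-.294,.02],0),("stand",[.366,-.294,.02],90),("pl",[.376,.307,.02],28),("pl",[.376,.307,.02],118),("tray",[.587,-.302,.02],90)):
    print(nm,ph,[None if (j:=robot.solve_ik(q,o)) is None else j[6].round(2) for o in ori(ph)])
E
```

```text
[[0.5007807 0.0501441]] [[0.50236944 0.04883562]] [[0.49992793 0.05001331]] [[0.49693795 0.05627163]]
knobT [0.5022626  0.05023053]
knobS [0.50908109 0.04091672]
(array([0.49915918, 0.04790189]), 111.49931335449219, 55.18902587890625, 27.404830932617188)
lid 116 [np.float64(1.39), np.float64(-1.72)]
dish 90 [np.float64(0.52), np.float64(-2.53)]
stand 0 [np.float64(0.14), np.float64(-1.83)]
stand 90 [np.float64(1.53), np.float64(-1.26)]
pl 28 [np.float64(-1.15), np.float64(1.99)]
pl 118 [np.float64(0.42), np.float64(-2.12)]
tray 90 [np.float64(1.43), np.float64(-1.4)]
```

```bash
python3 - <<'E'
from h import *
x,y=.501,.050;o=ori(116)[0]
eoat.release();robot.move_pose([x,y,.30],o)
robot.line_to([x,y,.187],velocity=.12,guard=8);eoat.grasp(6)
print(robot.get_clock(),robot.get_gripper_width(),robot.get_eef_pos(),robot.get_force())
robot.line_to([x,y,.23],velocity=.1)
print(robot.get_gripper_width(),robot.get_gripper_force())
save("lidup","side",(280,150,400,250),4)
E
```

```text
5.3917 0.0004677297717974753 [0.5009626  0.05003641 0.18698749] [-0.07937306 -0.21992256 -0.72945125]
0.0004106084278553799 0.0
```

View pics/lidup.png

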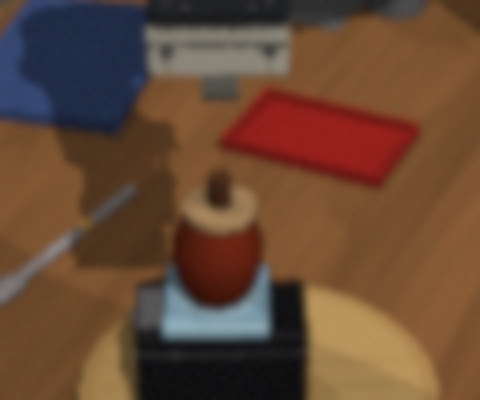

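The fingers shut on nothing, and the lid is still on the gourd with its knob at side pixel (335,193). I'll check the heights with the depth image.

```bash
python3 - <<'E'
from h import *
def P(c,u,v):
    d=float(c["depth"][v,u]);return (c["R"].T@(d*np.linalg.inv(c["mtx"])@[u,v,1]-c["t"])).round(3)
T=dict(np.load("top0.npz"));S=dict(np.load("side0.npz"))
for l in[(302,216),(303,217),(297,216),(309,218),(300,230),(312,240),(295,205),(340,260),(199,293),(450,180)]: print("T",l,P(T,*l))
S1=cams.read_camera("side")
for l in[(335,172),(335,174),(335,194),(335,196),(335,205),(326,203),(335,232),(320,240)]: print("S",l,P(S1,*l),P(S,*l))
for X in([.501,.05,.23],[.501,.05,.202],[.501,.05,.112]):
    k=S["mtx"]@(S["R"]@X+S["t"]);print(k[:2]/k[2])
print(robot.get_eef_pos())
E
```

```text
T (302, 216) [0.502 0.051 0.201]
T (303, 217) [0.5   0.049 0.204]
T (297, 216) [0.506 0.061 0.181]
T (309, 218) [0.5   0.038 0.181]
T (300, 230) [0.48  0.059 0.161]
T (312, 240) [0.464 0.038 0.101]
T (295, 205) [0.544 0.068 0.103]
T (340, 260) [ 0.42  -0.021  0.032]
T (199, 293) [0.377 0.307 0.019]
T (450, 180) [ 0.588 -0.308  0.003]
S (335, 172) [0.492 0.064 0.272] [ 0.699 -0.349 -0.002]
S (335, 174) [0.495 0.058 0.263] [ 0.692 -0.337 -0.002]
S (335, 194) [0.498 0.054 0.204] [0.5   0.049 0.2  ]
S (335, 196) [0.498 0.054 0.198] [0.496 0.058 0.201]
S (335, 205) [0.491 0.068 0.182] [0.491 0.067 0.182]
S (326, 203) [0.518 0.064 0.178] [0.516 0.066 0.18 ]
S (335, 232) [0.486 0.079 0.109] [0.487 0.078 0.108]
S (320, 240) [0.52  0.096 0.084] [0.522 0.093 0.081]
[334.46563177 183.66608095]
[334.57065701 193.46364141]
[334.88778419 223.04769906]
[0.50053021 0.04967278 0.22944014]
```

```bash
python3 - <<'E'
from h import *
robot.line_to([.501,.05,.26])
c=save("tip","side",(300,130,380,210),6)
d=c["depth"]
Ki=np.linalg.inv(c["mtx"])
for u in(329,332,335,338,341):
    for v in range(150,184,3):
        w=c["R"].T@(float(d[v,u])*Ki@[u,v,1]-c["t"])
        if d[v,u]>0 and np.hypot(*(w[:2]-[.5,.05]))<.06: print(u,v,w.round(3))
print(robot.get_eef_pos(),robot.get_eef_rot(),robot.get_gripper_width(),robot.get_qpos().round(3))
k=c["mtx"]@(c["R"]@[.501,.05,.26]+c["t"]);print(k[:2]/k[2])
w=save("wr","wrist")
k=w["mtx"]@(w["R"]@[.501,.05,.26]+w["t"]);print(k, k[:2]/k[2])
print("cam z",-w["R"].T@w["t"])
E
```

```text
332 156 [0.497 0.069 0.315]
332 159 [0.498 0.068 0.307]
332 162 [0.501 0.061 0.295]
335 156 [0.491 0.065 0.314]
335 159 [0.491 0.067 0.308]
335 162 [0.494 0.06  0.296]
338 156 [0.485 0.064 0.315]
338 159 [0.484 0.064 0.308]
338 162 [0.487 0.059 0.297]
[0.50075591 0.04973293 0.25947931] [ 7.06146194e-01 -3.06065824e+00  2.91587132e-04] 0.0007450239759586531 [ 0.867  0.375 -1.252  1.823  0.379  1.221  1.526]
[334.3494779  172.83035638]
[64.15630941 46.28842935  0.19868513] [322.9044291  232.97379465]
cam z [0.43515274 0.01886954 0.44590824]
```

View pics/tip.png

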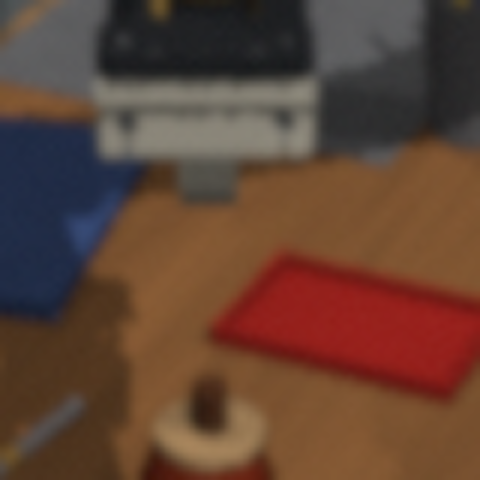

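View pics/wr.png

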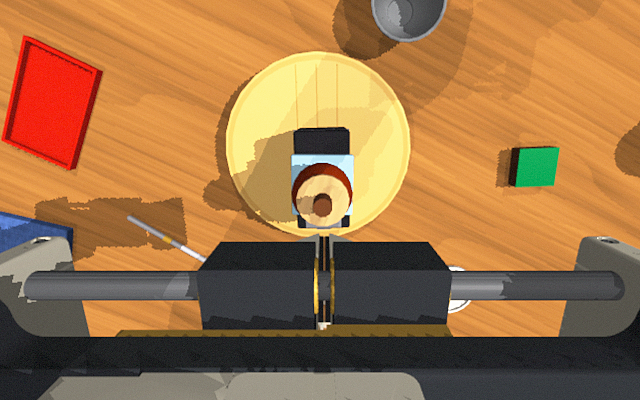

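The knob is where I measured it. But the side camera puts the shut fingertips (row 163.7) near z≈0.29 while the TCP reads 0.26. I'll settle this with a gentle probe of bare desk.

```bash
python3 - <<'E'
from h import *
w=cams.read_camera("wrist");print([(v,w["depth"][v,323].round(3),w["depth"][v,317].round(3)) for v in range(230,262,4)])
p=[.44,.2];robot.line_to([*p,.26],velocity=.3);robot.line_to([*p,.06],velocity=.3)
print(robot.line_to([*p,-.03],velocity=.04,guard=4),robot.get_eef_pos(),robot.get_force(),robot.get_clock())
robot.line_to([*p,.06],velocity=.2)
eoat.release()
print(robot.line_to([*p,-.03],velocity=.05,guard=4),robot.get_eef_pos(),robot.get_force(),robot.get_clock())
robot.line_to([*p,.1],velocity=.2)
E
```

```text
[(230, np.float32(0.443), np.float32(0.441)), (234, np.float32(0.444), np.float32(0.168)), (238, np.float32(0.166), np.float32(0.163)), (242, np.float32(0.162), np.float32(0.158)), (246, np.float32(0.157), np.float32(0.153)), (250, np.float32(0.155), np.float32(0.149)), (254, np.float32(0.155), np.float32(0.146)), (258, np.float32(0.155), np.float32(0.141))]
True [ 0.44006374  0.19999933 -0.02788655] [-0.69718378 -0.51167352  6.04279316] 10.1083
True [ 0.43968663  0.20089533 -0.00360761] [-1.24050601  1.73410483  4.3882056 ] 13.35
```

Shut tips touch the desk at TCP −0.028. The open touch was on the susan's rim. Both agree with the camera: the real fingertips are about 29 mm behind the reported TCP. I'll offset commands for that and recheck the pile.

```bash
cat >> h.py <<'E'
DZ=.029   # true fingertips lie this far above the reported TCP
def tip(x,y,z):return [x,y,z-DZ]
def lin(x,y,z,v=.3,o=None,g=None):return robot.line_to(tip(x,y,z),ori=o,velocity=v,guard=g)
E
python3 - <<'E'
from h import *
o=ori(116)[0]
lin(.45,.25,.30,.4)
c=save("pile2","top",(230,160,390,280),4)
print("coaster",rect(blob(c,(90,20,120),(115,140,255),(270,180,345,260),.112,9)))
print("knob",blob(c,(0,60,0),(20,255,110),(297,211,308,222),.202).mean(0),robot.get_clock())
E
```

```text
coaster (array([0.50600296, 0.05219424]), 66.81830596923828, 65.19683074951172, 25.633014678955078)
knob [0.50195912 0.05000766] 14.6667
```

View pics/pile2.png

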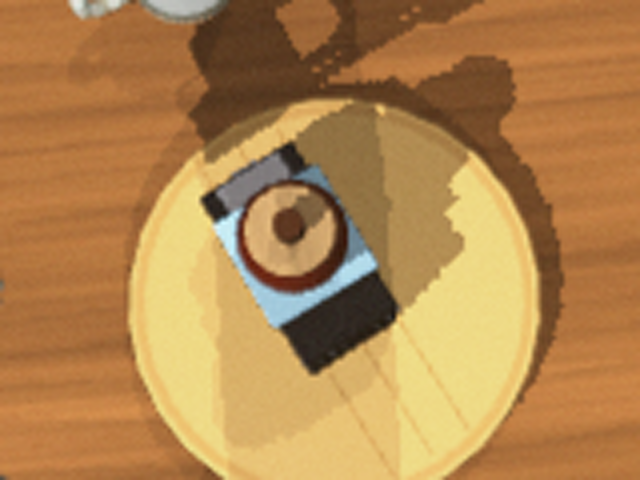

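The pile hasn't moved: the knob is at crop (290,226), which is pixel (302.5,216.5). I'll retry the lid with the offset.

```bash
python3 - <<'E'
from h import *
x,y=.501,.050;o=ori(116)[0]
lin(x,y,.26,.4);print(lin(x,y,.187,.12,g=5))
eoat.grasp(8);print(robot.get_clock(),robot.get_gripper_width(),robot.get_eef_pos())
lin(x,y,.26,.2);print(robot.get_gripper_width(),robot.get_gripper_force())
if robot.get_gripper_width()>.01:
    X,Y=.589,.310
    lin(X,Y,.15,.35);lin(X,Y,.03,.2)
    print(lin(X,Y,.005,.03,g=1.5),robot.get_eef_pos()[2]+DZ,robot.get_force())
    print(robot.get_clock())
E
```

```text
False
17.2667 0.015597829943515447 [0.50101231 0.05000298 0.15799761]
0.015424572564346078 7.999826520681381
True 0.013954060212841946 [0.57445066 0.54269159 0.1438974 ]
20.1333
```

```bash
python3 - <<'E'
from h import *
o=ori(116)[0]
eoat.release();X,Y=.589,.310;lin(X,Y,.10,.2);lin(.53,.15,.27,.4)
c=save("afterlid","top",(160,160,360,310),4)
h=blob(c,(0,120,20),(12,255,200),(285,200,325,245),.160);print("gourd",circ(h))
print("coaster",rect(blob(c,(90,20,120),(115,140,255),(270,180,345,260),.112,9)),robot.get_clock())
E
```

```text
Traceback (most recent call last):
  File "h.py", line 10, in blob
    ct=max(cv2.findContours(m,cv2.RETR_EXTERNAL,cv2.CHAIN_APPROX_NONE)[0],key=cv2.contourArea)
ValueError: max() iterable argument is empty
```

View pics/afterlid.png

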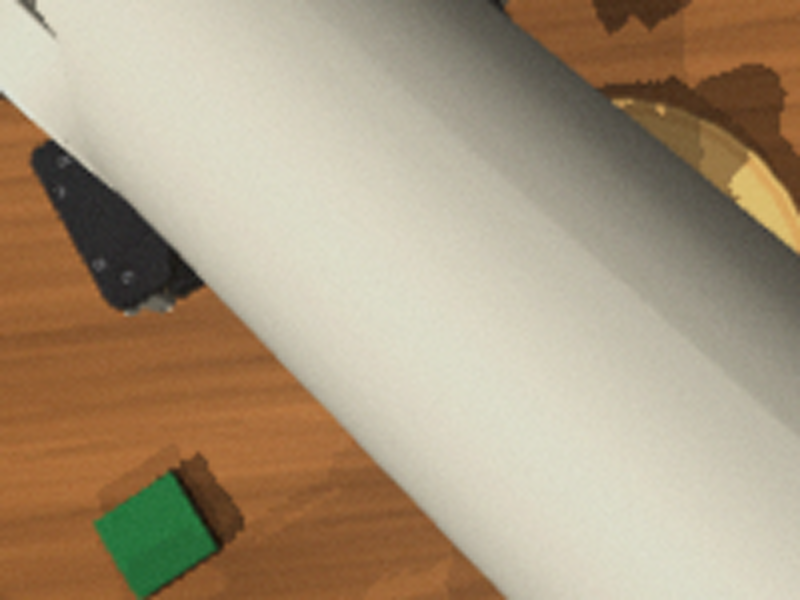

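The arm hides the pile and dish here; only the plinth, at crop (158,535), is visible. I'll go on with the gourd, whose mouth was centred under the lid.

```bash
python3 - <<'E'
from h import *
x,y=.501,.050
lin(x,y,.24,.3);print(lin(x,y,.128,.15,g=5))
eoat.grasp(15);print(robot.get_clock(),robot.get_gripper_width(),robot.get_eef_pos())
lin(x,y,.24,.15);print(robot.get_gripper_width(),robot.get_gripper_force())
S=save("dish","side",(200,180,360,300),4)
if robot.get_gripper_width()>.05:
    X,Y=.366,-.294;o=ori(70)[0]
    lin(X,Y,.18,.35,o);lin(X,Y,.035,.2)
    print(lin(X,Y,.008,.03,g=2),robot.get_eef_pos()[2]+DZ,robot.get_force())
    print(robot.get_clock())
E
```

```text
False
24.825 0.05792262497640142 [0.50134083 0.0496314  0.09926008]
0.05864220450103571 14.999827472274774
True 0.018687613777970766 [ 0.00698029 -1.36496032  0.91266548]
28.4583
```

View pics/dish.png

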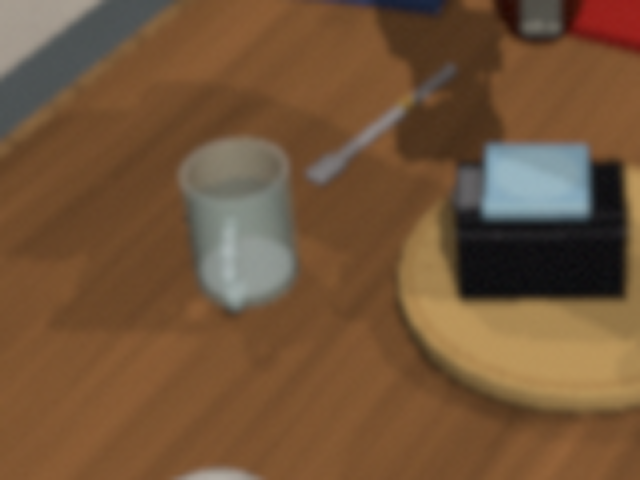

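The gourd came off cleanly with the coaster still on the canister, and it touched down in the stand at the expected height (0.0187). I'll release and remeasure the coaster, canister, plinth and dish.

```bash
python3 - <<'E'
from h import *
X,Y=.366,-.294
eoat.release();lin(X,Y,.13,.25);lin(.36,-.42,.25,.4)
c=save("top3","top",(160,160,520,320),2.2);np.savez("top3.npz",**{k:c[k] for k in("color","depth","mtx","R","t")})
print("coaster",rect(blob(c,(90,20,120),(115,140,255),(270,180,345,260),.112,3)))
print("lid",circ(blob(c,(8,60,60),(30,200,255),(180,185,215,222),.010)))
print("plinth",rect(blob(c,(45,90,40),(90,255,255),(175,270,225,315),.020)))
b=c["color"];print(robot.get_clock())
E
```

```text
coaster (array([0.50612808, 0.05207291]), 67.02265167236328, 65.5420913696289, 25.77773094177246)
lid (array([0.58922369, 0.30776797]), (93.59786224365234, 98.66412353515625))
plinth (array([0.37598511, 0.30812231]), 52.68120574951172, 51.86910629272461, -61.59695243835449)
30.425
```

View pics/top3.png

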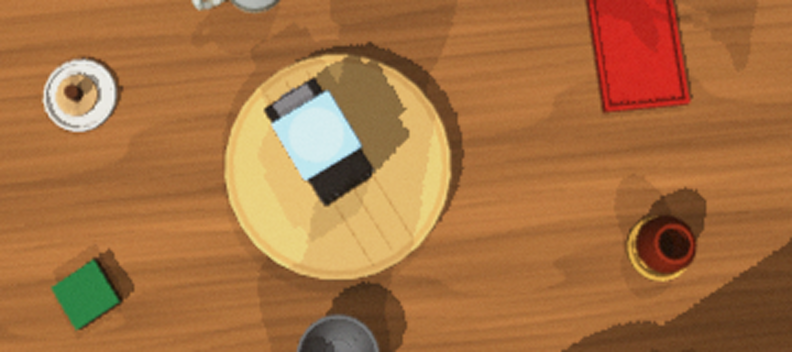

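Lid lies within the dish (crop 78,93), the gourd stands in the ring (665,245), and the coaster lies on the canister. I'll measure the coaster and plinth more finely in one wrist view.

```bash
python3 - <<'E'
from h import *
o=ori(116)[0]
lin(.40,-.1,.30,.4,ori(90)[0]);lin(.506,.052,.30,.4,o)
c=save("wr2","wrist");np.savez("wr2.npz",**{k:c[k] for k in("color","depth","mtx","R","t")})
print("coaster",rect(blob(c,(85,15,120),(115,160,255),(240,100,420,260),.112)))
print("plinth",rect(blob(c,(45,90,40),(90,255,255),(440,100,639,260),.020)))
print(robot.get_clock())
E
```

```text
coaster (array([0.50499698, 0.04985752]), 65.76041412353516, 65.3862075805664, 25.79014778137207)
plinth (array([0.37583347, 0.30575974]), 52.50833511352539, 52.48639678955078, 28.318065643310547)
32.275
```

View pics/wr2.png

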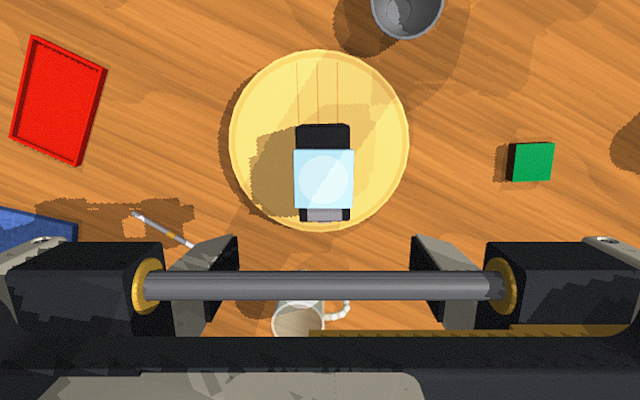

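Angles agree across the views: coaster 25.8°, plinth 28.35°. The wrist and side cameras both put the plinth at (0.3758, 0.3058), so I'll use those.

```bash
python3 - <<'E'
from h import *
x,y=.505,.050
lin(x,y,.16,.3,ori(115.8)[0]);print(lin(x,y,.100,.1,g=4))
eoat.grasp(15);print(robot.get_gripper_width(),robot.get_eef_pos())
lin(x,y,.16,.12);lin(x,y,.20,.3);print(robot.get_gripper_width(),robot.get_clock())
X,Y=.3758,.3060
if robot.get_gripper_width()>.06:
    lin(X,Y,.14,.3,ori(118.35)[0])
    lin(X,Y,.032,.15);robot.sleep(.2)
    print(lin(X,Y,.010,.02,g=1.5),robot.get_eef_pos()+[0,0,DZ],robot.get_force(),robot.get_gripper_width(),robot.get_clock())
E
```

```text
False
0.06571543776163828 [0.50525579 0.04990341 0.07128768]
0.06571068566690443 35.1083
True [0.37570942 0.30591011 0.01795145] [0.99130724 1.46141307 2.12526322] 0.06545642265270525 38.0167
```

```bash
python3 - <<'E'
from h import *
X,Y=.3758,.306
eoat.release();lin(X,Y,.12,.2);lin(.505,.05,.30,.4,ori(116)[0])
c=save("wr3","wrist");np.savez("wr3.npz",**{k:c[k] for k in("color","depth","mtx","R","t")})
print("coaster",rect(blob(c,(80,15,100),(115,160,255),(440,100,639,260),.030)))
p=blob(c,(0,0,0),(180,255,60),(280,105,370,226),.102,15)
print("can",rect(p),robot.get_clock())
cv2.imwrite("pics/wr3c.png",cv2.resize(c["color"][90:250,240:600,::-1],None,fx=2.2,fy=2.2))
E
```

```text
coaster (array([0.376862  , 0.30344614]), 69.19916534423828, 66.19091033935547, -61.783403396606445)
can (array([0.50131348, 0.04833256]), 110.08749389648438, 58.02234649658203, 27.22598648071289) 40.425
```

View pics/wr3c.png

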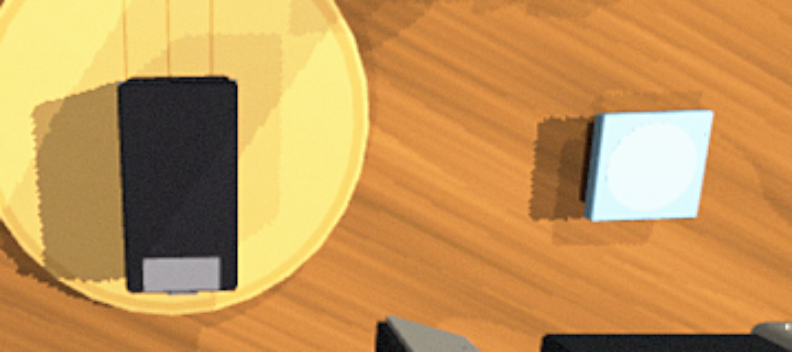

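The coaster sits square on the plinth, about 1 mm off centre once the visible side face is allowed for. The canister is at about (0.501, 0.049), yaw 27°.

```bash
python3 - <<'E'
from h import *
x,y=.501,.0488
lin(x,y,.15,.3,ori(117)[0]);print(lin(x,y,.050,.12,g=5))
eoat.grasp(30);print(robot.get_gripper_width(),robot.get_eef_pos())
lin(x,y,.16,.15);print(robot.get_gripper_width(),robot.get_gripper_force(),robot.get_clock())
X,Y=.587,-.303
if robot.get_gripper_width()>.05:
    lin(X,Y,.14,.3,ori(90)[0]);lin(X,Y,.042,.15);robot.sleep(.2)
    print(robot.get_force(),lin(X,Y,.010,.025,g=3),robot.get_eef_pos()+[0,0,DZ],robot.get_force(),robot.get_clock())
E
```

```text
False
0.05979509584281437 [0.50116371 0.04856544 0.02116646]
0.05968982447758856 29.99058097600937 43.55
[ 0.1932327   0.37551435 -2.88719474] True [ 0.58686872 -0.30294409  0.02401945] [-1.43104888 -0.8848923   3.41080658] 46.6833
```

```bash
python3 - <<'E'
from h import *
eoat.release();lin(.587,-.303,.17,.2);lin(.36,-.45,.28,.4,ori(70)[0])
c=save("fin","top",(160,110,520,330),2.2)
print("coaster",rect(blob(c,(85,20,110),(115,160,255),(170,260,230,320),.030)))
print("canister",rect(blob(c,(0,0,0),(180,255,60),(415,140,485,225),.076,5)),robot.get_clock(),robot.get_force())
E
```

```text
coaster (array([0.37609595, 0.30774774]), 65.51386260986328, 65.34391784667969, -61.632362365722656)
canister (array([ 0.58383575, -0.29045151]), 117.80557250976562, 76.97911071777344, 0.20545898377895355) 49.2167 [0.20271828 0.83615159 0.2534275 ]
```

View pics/fin.png

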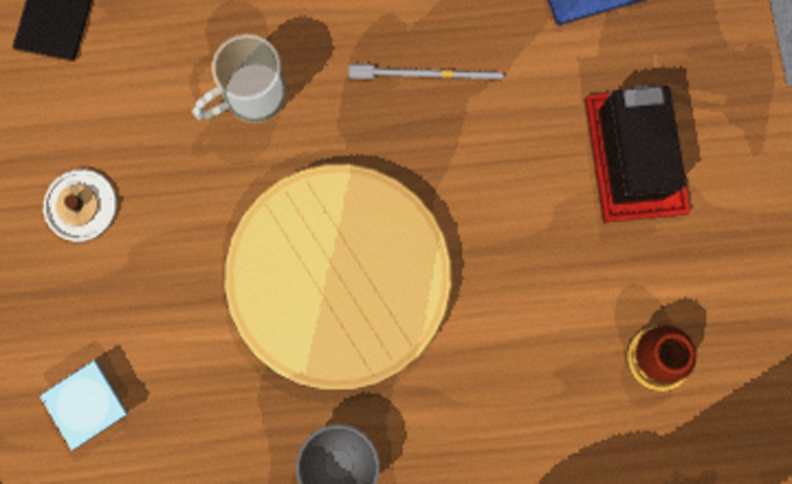

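All four pieces are in place. In the same camera the coaster is within 0.5 mm and 0.1° of the plinth, and the mug and bombilla haven't moved.

```bash
python3 -c "
from workcell import close_job
print(close_job())"
```

```text
the job is handed in; nothing more can be done
None
```

The job is handed in at about 49 s of the 115 s: lid in the dish, gourd in the ring stand, coaster centred and square on the plinth (about 0.5 mm and 0.1° off), canister in the tray, mug and bombilla untouched; the first lid grasp closed on air because the fingertips sit about 29 mm behind the reported TCP, and probing for that put a light 4 N touch on the lazy susan's edge without shifting the pile.

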